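Inspect a sharpening stone and clamp it working face up

ROBOT

A 7-joint arm with a two-finger parallel gripper is mounted at the origin on the work surface. World frame = base frame: x ahead of the robot, y to its left, z up, the work surface at z = 0. Lengths are in m, angles in rad, forces in N, time in s.
With the tool pointing down it reaches from about 0.425 to 1.025 m from the base axis. Payload 3.6 kg.
Tool frame: the origin (TCP) lies between the finger pads; the fingertips stand 14 mm ahead of it and the grasp point (between the pads) lies 5 mm behind it; z points along the fingers, y is the line along which they close (so a half turn about z gives the same grasp; the last joint's range is limited). The gripper opens to 85 mm and grips with 20 to 120 N. Pads are 22 mm wide; open, the fingers measure 114 mm over their backs; the gripper's body (76 mm by 85 mm) begins 54 mm behind the grasp point. The pads swing forward as they close: fully open they stand 13 mm farther back than shut.
Start: joints at [1.228, 0.591, 0.048, 1.609, -0.033, 0.943, -0.034], TCP at [0.179, -0.703, 0.245] pointing down, gripper open.
Joint ranges: [-2.69, 2.69], [-0.47, 2.24], [-1.27, 1.36], [0.19, 2.51], [-1.53, 4.68], [0.08, 2.07], [-3.09, 3.09]. Speed limits (rad/s): [2.57, 2.57, 3.14, 3.14, 3.14, 3.14, 3.14].

INTERFACE

Orientations are given as a unit quaternion [x, y, z, w].
In Python, from bench import arm, get_image, get_calibration, finder gives the robot as it stands. The module is installed in compiled form; this text tells all that it offers.
- The arm moves only by the shell command python3 -m creep 'ROWS' [FORCE]. ROWS is JSON, a list of rows, each an object with "rotation": the turn, a rotation vector about the tool's x, y, z in rad, a list of three; "dp": the shift along the tool's x, y, z in cm, a list of three; "jaw": the opening, from 0 (shut) to 1 (fully open). A call has 1 to 12 rows; each row shifts and turns the commanded pose from where the row before left it, along the tool's axes as they then stand; what a row does not reach is not made up. A row lasts 1/8 s, in which the tool goes at most 62.5 mm and 10.7 degrees, less where a joint would pass 70% of its speed; a pose out of reach is approached as far as the arm can. A call with a gripper value outside its range is refused whole. The fingers move at their own pace and stop on an object; FORCE is the grip in N (left out, the last holds). Time passes only in rows, so rows that do not move let the fingers close. It gives the time, the measured TCP pose, the force, the opening and the grip force at its end, in the units of the state.
- arm.state(): the state, without advancing time (a new reading comes with each control period).
- get_image(name): name is "side" or "top" or "wrist"; returns (picture, depth): 384x512x3 uint8, red, green, blue; 384x512 float32, m along the optical axis (not along the pixel's ray), 0 where there is no reading.
- get_calibration(name): a dict with "intrinsics" (3x3 intrinsics, pixels), "T" (4x4, takes a point from camera to world coordinates); the wrist camera has in their place "tool_from_camera" (4x4, takes a point from camera to tool coordinates, whose origin is the TCP and whose axes are the flange's). Camera axes: x right, y down, z forward; pixel columns grow to the right and rows downward; lengths in m; the calibration is good to about 2 mm. A picture is of the moment at which its call begins: read the wrist's pose just before it. get_calibration takes no time and is no camera call.
- arm.sign_off(): hands the job in; it is judged then, once.
Trained networks look in the newest picture that a camera, given by its name, has taken for a name from the list of things; names that differ only in an ending like _2 or _b are one class to them, and where a whole thing is asked for, a point or a joint stands for the part that bears it (a point fixed in the world has none). Each returns a list of dicts, best first, with "conf" (0 to 1); they miss things now and then, are a little off and sometimes report something else, mostly with a low value. They report only what shows in the picture. A call takes as long as a camera call. They do not tell look-alikes from the thing itself.
- finder.find_in(thing, camera): "point" ([column, row] as shares, 0 to 1, of the picture: columns of its width, rows of its height, amid what is visible of it).
The state is a dict: "clock": time; "q": joint angles; "qd": joint speeds; "tau": joint torques, N m; "position": TCP position; "orientation": TCP orientation; "contact_force": force on the tool from outside, world axes, zero at the start; "moment": the same for the moment, N m; "width": opening from 0.0 (shut) to 1.0 (fully open); "finger_force": force on a finger pad.
Only numpy, scipy, OpenCV 4.12 (cv2) and the standard library are available. Lean on these libraries where they do the work, as an engineer would, in place of code of your own. Each camera call takes 0.05 s, during which the arm holds its last target. There are 200 camera calls.

TASK

Take the sharpening stone that stands on its end and hold it in front of the inspection camera, about 15 cm from the lens and level with it: first its bevelled working face squarely to the lens for a second, then its wooden back for a second. Then lay it flat in the pocket of the stone holder with the working face up, let go, and slide the jaw against the stone until it is clamped tight against the fixed stop. Leave the other things on the bench where they are.

Things in the scene. Friction and masses are not known exactly. Their poses are not given: they have to be found in the camera images.
- stone: Mounted sharpening stone 120 x 54 x 38 mm, 0.42 kg: grey abrasive block 26 mm thick on a flush 12 mm wooden board. Starts standing on end. Origin: centre of the end it stands on. z: along its length, up at the start; y: across the 54 mm width; x: outward normal of the working face (abrasive, long edges bevelled 8 mm) at x = +19 mm. The wooden back is at x = -19 mm.
- stone_mid (a point): Middle of the stone, 60 mm along body z from the body's origin, same axes.
- holder: Stone holder, fixed: base 250 x 100 x 12 mm, bed 36 mm wide along holder x, top 45 mm above the bench. Stop across the +x end: inner face x = 70 mm, 16 mm thick, top at 67 mm. Thin cheeks at x = -50 to -35 and 45 to 70 mm, 62 mm apart inside, rise 8 mm above the bed; sides open between them. The pocket lies between cheeks, stop and sliding jaw. Origin: on the bench under the bed.
- pocket (a point): Point on the top of the bed, on its middle line, that lies under the middle of a stone clamped against the fixed stop (60 mm from the stop's inner face); axes as the holder.
- jaw (a joint): Travel in m of the sliding jaw along holder +x: 0 = fully open (clamping face 162 mm from the stop), 0.042 = touches a stone that lies against the stop, 0.055 = end of travel with no stone. Starts between 0 and 0.012, slides stiffly (about 3 N), stays where left.
- jaw_mid (a point): Middle of the sliding jaw, 57 mm above the bench: dark steel block 30 mm long in holder x, 50 mm wide, from 46 to 68 mm above the bench. Clamping face 15 mm to +x of this point, rear face 15 mm to -x. Push it from behind or pinch it across its 50 mm. Axes as the holder.
- camera: Low inspection camera, fixed on the bench: grey housing 80 x 60 mm, top 145 mm above the bench, on a short post and a base plate 100 x 90 mm. It looks along its own -x. Origin: on the bench near the post.
- lens (a point): Centre of the camera's lens glass, 115 mm above the bench, 49 mm in front (-x) of the camera's origin; the camera looks along -x of this frame.
- jar: Bystander: glass jar with white lid, 64 mm across, 100 mm high. Origin under its centre.
- spool: Bystander: black plastic thread spool, 64 mm across its foot, 105 mm high. Origin under its centre.
- slip: Bystander: small plain slip stone lying flat, 90 x 45 x 20 mm. Origin under its centre.
- brush: Bystander: hand brush lying on the bench.
- scraper: Bystander: scraper, 200 mm long, lying on the bench.
- dish: Bystander: shallow steel dish, 100 mm across, 30 mm high.
- oil: Bystander: white oil bottle with black cap, 52 mm across, 130 mm high.
Not all that is in view belongs to the job. What is shaped like the camera but orange is not meant. Leave any red look-alike of the stone alone.

How it is judged:
On the way, in this order (a step that is already met when the one before it is completed fails the run):
1. the working face is held squarely to the lens, which lies 90 to 210 mm from the stone's middle, within 45 mm of it across the width and 50 mm along the length; at most 70 mm beside the lens axis (x of lens in the frame of stone between 0.09 and 0.21 m and y of lens in the frame of stone between -0.045 and 0.045 m and z of lens in the frame of stone between 0.01 and 0.11 m and x of stone_mid in the frame of lens below -0.08 m and y of stone_mid in the frame of lens between -0.07 and 0.07 m), for 0.4 s.
2. then its wooden back is held squarely in front of the lens in the same way (x of lens in the frame of stone between -0.21 and -0.09 m and y of lens in the frame of stone between -0.045 and 0.045 m and z of lens in the frame of stone between 0.01 and 0.11 m and x of stone_mid in the frame of lens below -0.08 m and y of stone_mid in the frame of lens between -0.07 and 0.07 m), for 0.4 s.
3. the stone lies flat on the bed in the pocket, working face up, let go, with the jaw still open (angle between stone's own x axis and vertical below 0.09 rad and angle between the z axis of stone and the x axis of holder, either way round below 0.1 rad and x of stone_mid in the frame of pocket between -0.045 and 0.006 m and y of stone_mid in the frame of pocket between -0.008 and 0.008 m and z of stone_mid in the frame of pocket between 0.014 and 0.024 m and contact force between the fingers and stone below 0.1 N and linear speed of stone below 0.02 m/s and value of joint jaw below 0.036 m), for 0.2 s.
4. the jaw has been slid up to the stone, which is held against the fixed stop (angle between stone's own x axis and vertical below 0.09 rad and angle between the z axis of stone and the x axis of holder, either way round below 0.1 rad and x of stone_mid in the frame of pocket between -0.005 and 0.005 m and y of stone_mid in the frame of pocket between -0.008 and 0.008 m and z of stone_mid in the frame of pocket between 0.014 and 0.024 m and value of joint jaw above 0.038 m), for 0.2 s.
At the end, for the whole second after the job is handed in: The stone lies flat on the bed (within 5 degrees), working face up, along the holder (within 0.1 rad), its middle within 5 mm of the clamped place along the holder, 8 mm across and 5 mm in height; the jaw is at 0.038 m or more, touching the stone; all at rest (all of step 4 and linear speed of stone below 0.01 m/s and velocity of joint jaw below 0.01 m/s).
It fails at once if a bystander is moved by more than 30 mm (distance of any of jar, spool, slip, brush, scraper, dish, oil from where it was at the start of the episode above 0.03 m).
It also fails if it takes over 67 s, if anything falls off the work surface, if the arm or the gripper's body presses on something with over 40 N, if the wrist force passes 120 N, or if a joint passes its speed limit or range.

## Working session

There is one attempt and no reset: what is moved stays moved. The work goes in short steps, Python scripts to look and compute and a shell command to move; the robot and the scene stay as the last step left them, time stands still between calls to the robot, and variables do not carry over. Pictures are saved under pics/ and viewed, at most 10 in all, crops included, and the job is handed in when it is done.

```bash
mkdir -p pics; python3 - <<'E'
from bench import arm,get_image,get_calibration,finder
import cv2,numpy as np
ims=[]
for c in ["side","top"]:
    p,d=get_image(c); ims.append(p); np.save(c+'_d.npy',d); np.save(c+'_p.npy',p)
    K=get_calibration(c); Kk=np.array(K["intrinsics"]);T=np.array(K["T"])
    cv2.imwrite(f'pics/{c}0.png',cv2.cvtColor(p,cv2.COLOR_RGB2BGR))
    for t in ["stone","holder","jaw","camera","lens","jar","spool","oil"]:
        for r in finder.find_in(t,c)[:3]:
            u,v=r["point"][0]*512,r["point"][1]*384
            z=d[min(int(v),383),min(int(u),511)]
            P=T@np.r_[np.linalg.inv(Kk)@[u,v,1]*z,1]
            print(c,t,round(r["conf"],2),int(u),int(v),P[:3].round(3))
s=arm.state();print(s["clock"],s["position"],s["orientation"],s["width"])
E
```

```text
side stone 0.66 272 207 [0.457 0.025 0.078]
side stone 0.6 284 183 [ 0.475 -0.132  0.079]
side stone 0.27 318 202 [ 0.348 -0.147  0.019]
side holder 0.73 230 238 [0.531 0.199 0.044]
side jaw 0.76 212 223 [0.611 0.173 0.063]
side camera 0.84 198 196 [0.696 0.11  0.108]
side camera 0.62 259 135 [ 0.702 -0.405  0.102]
side lens 0.86 199 197 [0.692 0.109 0.103]
side lens 0.65 256 133 [ 0.713 -0.403  0.112]
side jar 0.65 267 165 [ 0.593 -0.245  0.069]
side spool 0.58 309 169 [ 0.437 -0.298  0.055]
side oil 0.92 172 240 [0.675 0.31  0.073]
top stone 0.71 250 221 [ 0.449 -0.     0.119]
top jaw 0.69 201 168 [0.617 0.159 0.068]
top jaw 0.52 297 141 [ 0.725 -0.155  0.001]
top camera 0.76 228 134 [0.711 0.071 0.141]
top camera 0.62 390 138 [ 0.706 -0.417  0.143]
top lens 0.93 388 142 [ 0.695 -0.41   0.144]
top lens 0.9 230 141 [0.691 0.064 0.132]
top lens 0.52 121 230 [0.41  0.429 0.004]
top jar 0.78 336 176 [ 0.594 -0.266  0.097]
top jar 0.65 295 212 [ 0.479 -0.136  0.115]
top spool 0.6 344 223 [ 0.45  -0.292  0.086]
top oil 0.83 163 148 [0.674 0.277 0.094]
top oil 0.72 226 134 [0.709 0.077 0.143]
0.9 [ 0.17924154 -0.70251933  0.24531999] [ 9.92205463e-01  1.24612674e-01 -2.16739838e-05  2.52261340e-05] 0.9978765958744741
```

View pics/top0.png

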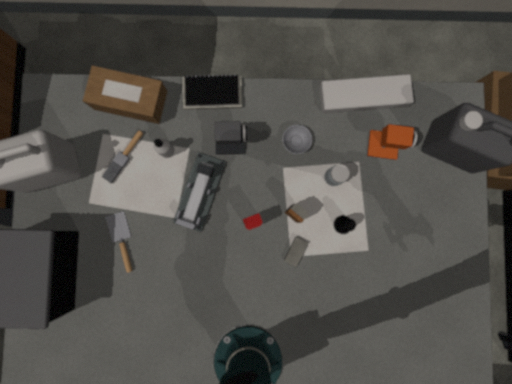

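View pics/side0.png

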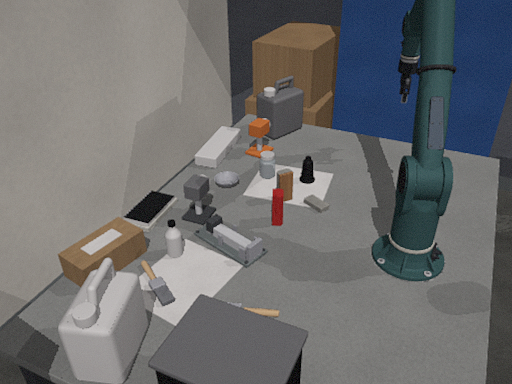

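The top view shows the holder at about (200,190), the grey camera at (229,137), the red decoy at (253,221) and the real stone at (295,214). In the side view the stone's wooden back shows at (285,185). I'll zoom in and measure.

```bash
cat > h.py <<'E'
import numpy as np,cv2
from bench import arm,get_image,get_calibration,finder
from scipy.spatial.transform import Rotation as R
def cloud(c,d,T=None):
    K=get_calibration(c);k=np.array(K["intrinsics"])
    v,u=np.mgrid[:384,:512]
    P=np.stack([(u-k[0,2])/k[0,0]*d,(v-k[1,2])/k[1,1]*d,d],-1)
    T=np.array(K["T"]) if T is None else T
    W=P@T[:3,:3].T+T[:3,3]; W[d==0]=np.nan
    return W
def rect(W,lo,hi,z0,z1):
    m=(W[...,0]>lo[0])&(W[...,0]<hi[0])&(W[...,1]>lo[1])&(W[...,1]<hi[1])&(W[...,2]>z0)&(W[...,2]<z1)
    q=W[m]
    if len(q)<4: return len(q)
    (c,s,a)=cv2.minAreaRect((q[:,:2]*1000).astype(np.float32))
    return len(q),np.round(c,1),np.round(s,1),round(a,1),q.mean(0).round(4),np.median(q[:,2]).round(4),m
E
python3 - <<'E'
from h import *
Wt=cloud("top",np.load("top_d.npy"));Ws=cloud("side",np.load("side_d.npy"))
for n,lo,hi,z0,z1 in [("stone",(.42,-.19),(.53,-.09),.1,.14),("stoneall",(.42,-.19),(.53,-.09),.03,.14),("cam",(.63,0),(.79,.14),.12,.16),("campl",(.63,0),(.79,.14),.004,.03),("camall",(.63,0),(.79,.14),.09,.16),("holdbase",(.40,.1),(.68,.26),.006,.02),("holdhi",(.40,.1),(.68,.26),.06,.08),("holdall",(.40,.1),(.68,.26),.006,.08),("jar",(.55,-.31),(.63,-.21),.05,.12),("red",(.41,-.04),(.49,.04),.1,.14)]:
    for nm,W in (("t",Wt),("s",Ws)):
        r=rect(W,lo,hi,z0,z1); print(n,nm,r[:-1] if isinstance(r,tuple) else r)
p=np.load("top_p.npy")[:,:,::-1]; s=np.load("side_p.npy")[:,:,::-1]
a=cv2.resize(p[115:240,170:320],(600,500),interpolation=cv2.INTER_CUBIC)
cv2.imwrite("pics/a.png",cv2.convertScaleAbs(a,alpha=1.6))
b=cv2.resize(s[140:270,180:335],(715,600),interpolation=cv2.INTER_CUBIC)
cv2.imwrite("pics/b.png",cv2.convertScaleAbs(b,alpha=1.6))
# side cam position
print(np.array(get_calibration("side")["T"])[:3,3],np.array(get_calibration("top")["T"])[:3,3],get_calibration("wrist"))
E
```

```text
stone t (228, array([ 479.9, -143.6]), array([54.2, 38.2]), 51.2, array([ 0.479 , -0.1423,  0.1181]), np.float64(0.1186))
stone s (159, array([ 485.5, -142.6]), array([56.6, 46.1]), 49.1, array([ 0.4818, -0.1367,  0.1161]), np.float64(0.1185))
stoneall t (272, array([ 479.8, -143.6]), array([54.2, 38.4]), 51.2, array([ 0.4781, -0.14  ,  0.1096]), np.float64(0.1183))
stoneall s (375, array([ 484.2, -141.8]), array([58. , 48.8]), 51.9, array([ 0.4779, -0.1345,  0.0898]), np.float64(0.0936))
cam t (644, array([720.1,  67.4]), array([60.1, 97.3]), 1.3, array([0.7182, 0.0696, 0.1407]), np.float64(0.1424))
cam s (373, array([725.2,  70.6]), array([ 63.1, 103.9]), 2.6, array([0.7191, 0.0849, 0.1403]), np.float64(0.1437))
campl t (425, array([675.1,  71.9]), array([ 84.4, 139.5]), 5.4, array([0.6787, 0.0856, 0.01  ]), np.float64(0.0101))
campl s (462, array([714.3,  70.3]), array([151.2, 136.7]), 0.0, array([0.7206, 0.0823, 0.0124]), np.float64(0.0127))
camall t (700, array([719.7,  67.5]), array([60.4, 97.3]), 1.1, array([0.7161, 0.0697, 0.1379]), np.float64(0.1421))
camall s (539, array([7
[... 1202 characters left out ...]
453.5,  -4. ]), array([34.4, 65. ]), 22.6, array([0.4508, 0.003 , 0.1181]), np.float64(0.1204))
[-0.04893691  1.23067554  1.00857816] [0.44760517 0.00863012 1.21986536] {'intrinsics': array([[275.56978838,   0.        , 255.3867627 ],
       [  0.        , 275.56978838, 194.35958255],
       [  0.        ,   0.        ,   1.        ]]), 'tool_from_camera': array([[ 6.58636286e-04, -9.63401988e-01, -2.68060022e-01,
         6.78650527e-02],
       [ 9.99999245e-01,  3.56408895e-04,  1.17611999e-03,
         2.33878457e-05],
       [-1.03753736e-03, -2.68060594e-01,  9.63401495e-01,
        -1.28464889e-01],
       [ 0.00000000e+00,  0.00000000e+00,  0.00000000e+00,
         1.00000000e+00]])}
```

View pics/a.png

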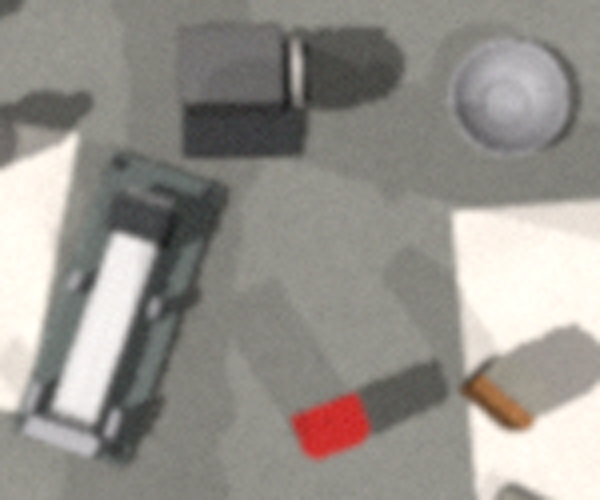

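View pics/b.png

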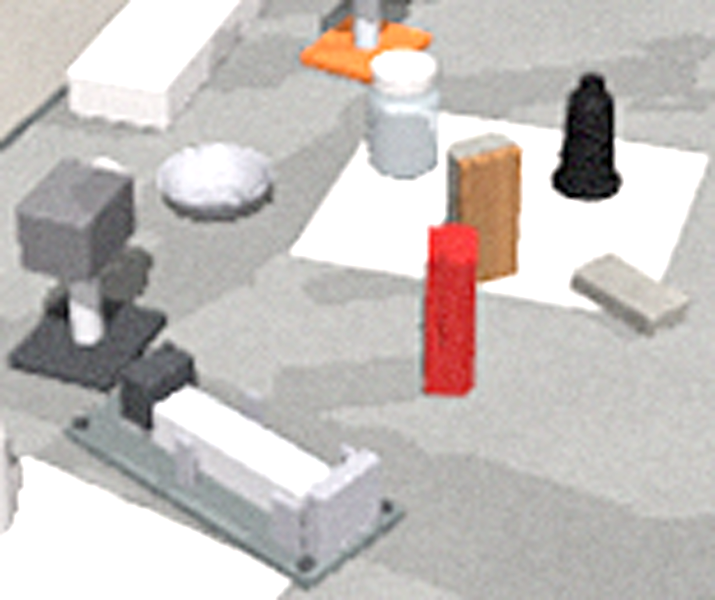

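The wooden back faces (-x,+y), so the working face's normal is at about -39° azimuth. The camera's lens faces world -y, at about (0.719, 0.019, 0.115). The holder's stop is at its robot-side end and the jaw at the far end.

Plan: grip across the 54 mm width with the tool tilted from the working-face side, so one grasp serves both the presenting and the laying. First I'll move and log joint data for reach checks.

```bash
cat > log.py <<'E'
from bench import arm; import json
s=arm.state(); json.dump([list(map(float,s[k])) for k in("q","position","orientation")],open("log.jsonl","a")); open("log.jsonl","a").write("\n")
print("q",[round(float(x),3) for x in s["q"]],"t",round(float(s["clock"]),2))
E
python3 log.py
python3 -m creep '[{"rotation":[0,0,0],"dp":[5.4,-2.9,-1.5],"jaw":1},{"rotation":[0,0,0],"dp":[5.4,-2.9,-1.5],"jaw":1},{"rotation":[0,0,0],"dp":[5.4,-2.9,-1.5],"jaw":1},{"rotation":[0,0,0],"dp":[5.4,-2.9,-1.5],"jaw":1},{"rotation":[0,0,0],"dp":[5.4,-2.9,-1.5],"jaw":1},{"rotation":[0,0,0],"dp":[5.4,-2.9,-1.5],"jaw":1}]'
python3 log.py
python3 -m creep '[{"rotation":[0.18,0,0],"dp":[0,0,0],"jaw":1},{"rotation":[0.18,0,0],"dp":[0,0,0],"jaw":1},{"rotation":[0,0.18,0],"dp":[0,0,0],"jaw":1}]'; python3 log.py
python3 -m creep '[{"rotation":[0,0.18,0],"dp":[0,0,0],"jaw":1},{"rotation":[0,0,-0.18],"dp":[0,0,0],"jaw":1},{"rotation":[0,0,-0.18],"dp":[0,0,0],"jaw":1}]'; python3 log.py
```

```text
q [1.227, 0.591, 0.048, 1.608, -0.033, 0.943, -0.034] t 0.9
clock: 1.65
position: [0.4489, -0.4548, 0.3352]
orientation: [0.992, 0.125, 0.0, 0.0]
contact_force: [-0.1, -0.5, -1.1]
width: 0.995
finger_force: 0.0
q [0.715, 0.394, 0.009, 1.721, -0.004, 1.026, -0.596] t 1.65
clock: 2.02
position: [0.4514, -0.4565, 0.3313]
orientation: [0.974, 0.108, 0.067, -0.19]
contact_force: [-0.1, 0.2, -1.0]
width: 0.996
finger_force: 0.0
q [0.912, 0.518, -0.07, 1.58, -0.305, 1.299, -0.383] t 2.02
clock: 2.4
position: [0.4465, -0.4568, 0.3343]
orientation: [0.932, 0.262, 0.186, -0.166]
contact_force: [-0.1, 0.6, 0.3]
width: 1.001
finger_force: 0.0
q [1.066, 0.496, -0.195, 1.648, -0.413, 1.202, 0.053] t 2.4
```

```bash
cat > kin.py <<'E'
import numpy as np,json,itertools
from scipy.optimize import least_squares
from scipy.spatial.transform import Rotation as R
D=[json.loads(l) for l in open("log.jsonl")]
def fk(q,p,s):
    h,L1,L2,L3,c,c7,a1,a2=p
    r=R.identity();t=np.zeros(3)
    def tr(v): nonlocal t; t=t+r.apply(v)
    r=r*R.from_euler('z',s[0]*q[0]+c); tr([0,0,h]); r=r*R.from_euler('y',q[1])*R.from_euler('z',s[1]*q[2]); tr([a1,0,L1])
    r=r*R.from_euler('y',q[3])*R.from_euler('z',s[2]*q[4]); tr([a2,0,L2]); r=r*R.from_euler('y',q[5])*R.from_euler('z',s[3]*q[6]+c7); tr([0,0,L3])
    return t,r
def res(p,s):
    o=[]
    for q,x,o4 in D:
        t,r=fk(q,p,s); o+=list(t-x)+list((r.inv()*R.from_quat(o4)).as_rotvec()*.5)
    return np.array(o)
def fit():
    best=None
    for s in itertools.product([1,-1],repeat=4):
        for c7 in(0,1.57,3.1,-1.57):
            f=least_squares(res,[.35,.5,.5,.25,0,c7,0,0],args=(s,))
            if best is None or f.cost<best[0]: best=(f.cost,f.x,s)
    return best
if __name__=="__main__":
    b=fit(); print(b, np.abs(res(b[1],b[2])).max()); json.dump([list(b[1]),list(b[2])],open("kin.json","w"))
E
python3 kin.py
```

```text
(np.float64(0.0002175279340373931), array([ 2.92995081e-01,  6.02158162e-01,  4.51804466e-01,  3.14880545e-01,
       -5.90421873e-02,  1.51478113e+00, -1.82954096e-04, -3.98020775e-02]), (-1, -1, -1, -1)) 0.012963327591296264
```

```bash
python3 - <<'E'
s=open("kin.py").read()
s=s.replace("c,c7,a1,a2=p","a0,b0,a1,b1,a2,b2=p;c=0;c7=np.pi/2").replace("[0,0,h]","[a0,b0,h]").replace("[a1,0,L1]","[a1,b1,L1]").replace("[a2,0,L2]","[a2,b2,L2]")
s=s.replace("for c7 in(0,1.57,3.1,-1.57)","for c7 in (0,)").replace("[.35,.5,.5,.25,0,c7,0,0]","[.3,.6,.45,.3,0,0,0,0,0,0]").replace("for s in itertools.product([1,-1],repeat=4)","for s in [(-1,)*4]")
open("kin.py","w").write(s)
E
python3 kin.py
```

```text
(np.float64(8.46328925304423e-20), array([ 2.94600000e-01,  6.23751044e-01,  4.64486069e-01,  2.94890390e-01,
       -1.90431474e-09, -2.09999987e-02,  5.11199674e-10, -2.39000005e-02,
       -1.09123839e-09, -3.50100702e-04]), (-1, -1, -1, -1)) 2.7639612820706816e-10
```

```bash
cat > plan.py <<'E'
from kin import *
P,S=json.load(open("kin.json"))
lo=np.array([-2.69,-.47,-1.27,.19,-1.53,.08,-3.09]);hi=np.array([2.69,2.24,1.36,2.51,4.68,2.07,3.09])
def err(q,t,r):
    a,b=fk(q,P,S); return np.r_[a-t,(b.inv()*r).as_rotvec()*.3]
def ik(q0,t,r,w=.003):
    f=least_squares(lambda q:np.r_[err(q,t,r),w*(q-q0)],np.clip(q0,lo+.02,hi-.02),bounds=(lo,hi))
    return f.x,np.abs(err(f.x,t,r)).max()
def az(d): d=np.radians(d); return np.array([np.cos(d),np.sin(d),0])
UP=np.array([0,0,1.])
def stoneR(x,z): return R.from_matrix(np.c_[x,np.cross(z,x),z])
def toolR(sR,th):  # tool y=+y_s, z=-cos z_s - sin x_s
    z=-np.cos(th)*sR.apply([0,0,1])-np.sin(th)*sR.apply([1,0,0]); y=sR.apply([0,1,0])
    return R.from_matrix(np.c_[np.cross(y,z),y,z])
def tcp(mid,sR,th,zs=.070):
    return mid+sR.apply([0,0,zs-.06])+toolR(sR,th).apply([0,0,.005])
def path(q,t1,r1,n=30):
    t0,r0=fk(q,P,S); rv=(r0.inv()*r1).as_rotvec(); step=0;e=0
    for k in range(1,n+1):
        q2,e=ik(q,t0+(t1-t0)*k/n,r0*R.from_rotvec(rv*k/n)); step=max(step,np.abs(q2-q).max()); q=q2
    return q,e,step,np.linalg.norm(rv)
E
cat > t1.py <<'E'
from plan import *
q=np.array(D[-1][0])
for th in np.radians([40,50,60]):
  print("theta",th)
  poses=[("pick",np.array([.48,-.1436,.06]),stoneR(az(-38.8),UP)),
   ("lift",np.array([.50,-.1436,.2]),stoneR(az(-38.8),UP)),
   ("face",np.array([.719,-.131,.125]),stoneR(az(90),UP)),
   ("mid",np.array([.66,-.131,.15]),stoneR(az(0),UP)),
   ("back",np.array([.719,-.131,.125]),stoneR(az(-90),UP)),
   ("up",np.array([.55,.05,.25]),stoneR(az(-45)*.707+UP*.707,np.cross(np.cross(az(-45)*.707+UP*.707,az(161.5)),az(-45)*.707+UP*.707)/np.linalg.norm(np.cross(az(-45)*.707+UP*.707,az(161.5))))),
   ("place",np.array([.55,.17,.064]),stoneR(UP,az(161.5)))]
  qq=q
  for n,m,sR in poses:
    r=toolR(sR,th);t=tcp(m,sR,th)
    if n=="pick": qq,e,st,_=path(qq,t-r.apply([0,0,.12]),r)
    qq,e,st,ang=path(qq,t,r); print(n,qq.round(2),"err",round(e,4),"step",round(st,2),"ang",round(ang,2),"mar",np.minimum(qq-lo,hi-qq).min().round(2))
E
python3 t1.py
```

```text
theta 0.6981317007977318
pick [ 0.71  0.93 -0.58  1.81  0.15  1.15  0.96] err 0.0 step 0.01 ang 0.0 mar 0.69
lift [ 0.73  0.76 -0.64  1.73  0.06  1.38  0.96] err 0.0 step 0.01 ang 0.0 mar 0.63
face [ 0.34  0.94 -0.79  1.69  1.3   1.45  2.14] err 0.0 step 0.04 ang 2.25 mar 0.48
mid [ 0.44  1.01 -0.67  1.32  0.44  1.71  1.28] err 0.0 step 0.03 ang 1.57 mar 0.36
back [ 0.69  0.93 -0.57  1.53 -0.26  0.99  0.44] err 0.0 step 0.04 ang 1.57 mar 0.7
up [ 0.71  0.42 -0.91  2.19  0.11  0.33  1.01] err 0.0 step 0.03 ang 1.39 mar 0.25
place [-0.23  0.95 -0.69  2.4   2.02  1.39 -1.36] err 0.0 step 0.68 ang 0.8 mar 0.11
theta 0.8726646259971648
pick [ 0.72  1.01 -0.6   1.72  0.11  1.32  0.97] err 0.0 step 0.01 ang 0.0 mar 0.67
lift [ 0.74  0.84 -0.66  1.66  0.02  1.53  0.95] err 0.0 step 0.01 ang 0.0 mar 0.54
face [ 0.29  0.99 -0.79  1.69  1.39  1.61  2.06] err 0.0 step 0.05 ang 2.25 mar 0.46
mid [ 0.42  1.09 -0.69  1.21  0.43  1.9   1.26] err 0.0 step 0.03 ang 1.57 mar 0.17
back [ 0.75  1.01 -0.63  1.49 -0.35  1.07  0.51] err 0.0 step 0.05 ang 1.57 mar 0.64
up [ 0.74  0.5  -0.95  2.09  0.05  0.55  1.1 ] err 0.0 step 0.03 ang 1.39 mar 0.32
place [-0.28  0.81 -0.54  2.37  1.97  1.01 -1.28] err 0.0 step 0.61 ang 0.8 mar 0.14
theta 1.0471975511965976
pick [ 0.73  1.1  -0.62  1.64  0.07  1.48  0.97] err 0.0 step 0.01 ang 0.0 mar 0.59
lift [ 0.74  0.93 -0.67  1.6  -0.03  1.67  0.94] err 0.0 step 0.01 ang 0.0 mar 0.4
face [ 0.25  1.06 -0.8   1.68  1.49  1.79  2.01] err 0.0 step 0.06 ang 2.25 mar 0.28
mid [ 0.34  1.14 -0.56  1.13  0.35  2.05  1.33] err 0.0 step 0.05 ang 1.57 mar 0.02
back [ 0.71  1.04 -0.51  1.46 -0.57  1.21  0.68] err 0.0 step 0.05 ang 1.57 mar 0.76
up [ 0.62  0.51 -0.77  1.99 -0.15  0.76  1.3 ] err 0.0 step 0.03 ang 1.39 mar 0.5
place [-0.38  0.7  -0.29  2.31  1.89  0.62 -1.17] err 0.0 step 0.53 ang 0.8 mar 0.2
```

```bash
cat > rows.py <<'E'
from plan import *
from bench import arm
from scipy.linalg import logm,expm
TH=np.radians(50)
def rows(t,r,nmin=1,st=None):
    if st is None:
        s=arm.state(); t0,r0=np.array(s["position"]),R.from_quat(s["orientation"])
    else: t0,r0=st
    A=np.eye(4);A[:3,:3]=r0.as_matrix();A[:3,3]=t0;B=np.eye(4);B[:3,:3]=r.as_matrix();B[:3,3]=t
    L=np.real(logm(np.linalg.inv(A)@B))
    ang=np.linalg.norm((r0.inv()*r).as_rotvec()); n=max(nmin,int(np.ceil(max(ang/.18,np.linalg.norm(t-t0)/.058))))
    E=expm(L/n); M=A.copy(); zs=[];
    for k in range(n): M=M@E; zs.append(M[:3,3].round(2).tolist())
    print(n,"x rot",R.from_matrix(E[:3,:3]).as_rotvec().round(4).tolist(),"dp cm",(E[:3,3]*100).round(2).tolist(),"mid",zs[n//2])
    return t,r
E
python3 - <<'E'
from rows import *
sR=stoneR(az(-38.8),UP); r=toolR(sR,TH); t=tcp(np.array([.48,-.1436,.06]),sR,TH)
a=rows(np.array([.55,-.3,.35]),r); rows(t-r.apply([0,0,.12]),r,1,a); print(t,t-r.apply([0,0,.12]))
E
```

```text
11 x rot [0.0937, 0.008, -0.1409] dp cm [1.56, 0.85, 0.88] mid [0.54, -0.39, 0.33]
4 x rot [-0.0, 0.0, -0.0] dp cm [-2.91, 1.95, 4.55] mid [0.55, -0.22, 0.2]
[ 0.47701496 -0.14119997  0.06678606] [ 0.54865586 -0.19880073  0.14392058]
```

```bash
python3 -m creep '[{"rotation":[0.094,0.008,-0.141],"dp":[1.56,0.85,0.88],"jaw":1},{"rotation":[0.094,0.008,-0.141],"dp":[1.56,0.85,0.88],"jaw":1},{"rotation":[0.094,0.008,-0.141],"dp":[1.56,0.85,0.88],"jaw":1},{"rotation":[0.094,0.008,-0.141],"dp":[1.56,0.85,0.88],"jaw":1},{"rotation":[0.094,0.008,-0.141],"dp":[1.56,0.85,0.88],"jaw":1},{"rotation":[0.094,0.008,-0.141],"dp":[1.56,0.85,0.88],"jaw":1},{"rotation":[0.094,0.008,-0.141],"dp":[1.56,0.85,0.88],"jaw":1},{"rotation":[0.094,0.008,-0.141],"dp":[1.56,0.85,0.88],"jaw":1},{"rotation":[0.094,0.008,-0.141],"dp":[1.56,0.85,0.88],"jaw":1},{"rotation":[0.094,0.008,-0.141],"dp":[1.56,0.85,0.88],"jaw":1},{"rotation":[0.094,0.008,-0.141],"dp":[1.56,0.85,0.88],"jaw":1},{"rotation":[0,0,0],"dp":[0,0,0],"jaw":1}]'; python3 log.py
python3 - <<'E'
from rows import *
sR=stoneR(az(-38.8),UP); r=toolR(sR,TH); t=tcp(np.array([.48,-.1436,.06]),sR,TH)
rows(t-r.apply([0,0,.12]),r)
E
```

```text
clock: 3.9
position: [0.5525, -0.2965, 0.3508]
orientation: [0.298, 0.855, 0.141, -0.4]
contact_force: [0.3, -0.8, 0.3]
width: 1.0
finger_force: 0.0
q [0.802, 0.838, -0.635, 1.24, 0.064, 1.987, 1.046] t 3.9
4 x rot [-0.0004, -0.001, 0.0012] dp cm [-2.95, 1.84, 4.55] mid [0.55, -0.22, 0.2]
```

```bash
python3 -m creep '[{"rotation":[0,-0.001,0.001],"dp":[-2.95,1.84,4.55],"jaw":1},{"rotation":[0,-0.001,0.001],"dp":[-2.95,1.84,4.55],"jaw":1},{"rotation":[0,-0.001,0.001],"dp":[-2.95,1.84,4.55],"jaw":1},{"rotation":[0,-0.001,0.001],"dp":[-2.95,1.84,4.55],"jaw":1},{"rotation":[0,0,0],"dp":[0,0,0],"jaw":1}]'; python3 log.py
python3 - <<'E'
from rows import *
from h import *
s=arm.state(); p,d=get_image("wrist"); cv2.imwrite("pics/w1.png",cv2.convertScaleAbs(p[:,:,::-1],alpha=1.4))
T=np.eye(4);T[:3,:3]=R.from_quat(s["orientation"]).as_matrix();T[:3,3]=s["position"]
W=cloud("wrist",d,T@np.array(get_calibration("wrist")["tool_from_camera"]))
print(rect(W,(.42,-.2),(.54,-.08),.114,.13)[:-1])
sR=stoneR(az(-38.8),UP); r=toolR(sR,TH); t=tcp(np.array([.48,-.1436,.06]),sR,TH)
rows(t,r,4)
E
```

```text
clock: 4.53
position: [0.5446, -0.2026, 0.1396]
orientation: [0.304, 0.852, 0.139, -0.403]
contact_force: [-0.8, -0.4, 0.6]
width: 1.0
finger_force: 0.0
q [0.731, 0.992, -0.614, 1.492, 0.1, 1.583, 0.986] t 4.53
(2917, array([ 483.1, -145.1]), array([54. , 38.6]), 50.2, array([ 0.4848, -0.1465,  0.1194]), np.float64(0.1196))
4 x rot [0.0, -0.0007, -0.002] dp cm [0.06, 0.13, 3.0] mid [0.49, -0.16, 0.09]
```

View pics/w1.png

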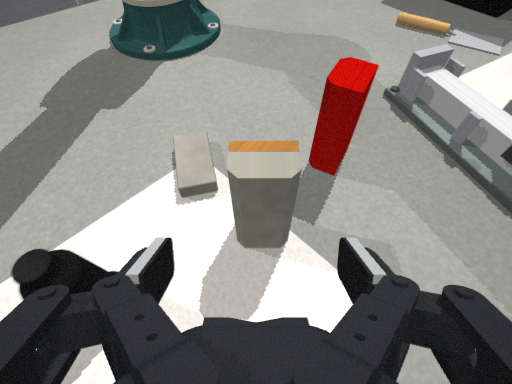

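The wrist picture shows the stone at (264,190), bevelled face towards the gripper and wood behind, with the red decoy clear at (340,115). I'll advance and grip.

```bash
python3 -m creep '[{"rotation":[0,0,-0.002],"dp":[0.05,0.1,2.95],"jaw":1},{"rotation":[0,0,-0.002],"dp":[0.05,0.1,2.95],"jaw":1},{"rotation":[0,0,-0.002],"dp":[0.05,0.1,2.95],"jaw":1},{"rotation":[0,0,-0.002],"dp":[0.05,0.1,2.95],"jaw":1},{"rotation":[0,0,0],"dp":[0,0,0],"jaw":1},{"rotation":[0,0,0],"dp":[0,0,0],"jaw":0},{"rotation":[0,0,0],"dp":[0,0,0],"jaw":0},{"rotation":[0,0,0],"dp":[0,0,0],"jaw":0},{"rotation":[0,0,0],"dp":[0,0,0],"jaw":0},{"rotation":[0,0,0],"dp":[0,0,0],"jaw":0}]' 70; python3 log.py
python3 - <<'E'
from rows import *
from h import *
# grasp offset from the stone frame measured before
s=arm.state(); sR=stoneR(az(-39.3),UP); o=np.array([.482,-.1445,0]); r=R.from_quat(s["orientation"])
rel=r.inv()*sR; y=r.apply([0,1,0]); print("tool y az",np.degrees(np.arctan2(y[1],y[0])),y[2],"tcp in stone",sR.inv().apply(np.array(s["position"])-o))
t=np.array(s["position"])
a=rows(t+[.03,.0,.14],r)
sF=stoneR(az(90),UP); rF=toolR(sF,TH); rows(tcp(np.array([.715,-.15,.16]),sF,TH),rF,1,a)
E
```

```text
clock: 5.82
position: [0.4807, -0.143, 0.0698]
orientation: [0.3, 0.856, 0.141, -0.397]
contact_force: [3.4, -3.1, 6.4]
width: 0.621
finger_force: 74.3
q [0.731, 1.013, -0.62, 1.715, 0.12, 1.334, 0.964] t 5.83
tool y az 51.2582289069144 0.0036703818974943847 tcp in stone [-0.00197498  0.00028648  0.06982386]
3 x rot [0.0, 0.0, 0.0] dp cm [3.06, 0.64, -3.61] mid [0.5, -0.14, 0.16]
13 x rot [0.1323, 0.0005, -0.1112] dp cm [-1.41, -0.79, -1.16] mid [0.62, -0.21, 0.19]
```

```bash
python3 -m creep '[{"rotation":[0,0,0],"dp":[2.0,0.1,-2.3],"jaw":0},{"rotation":[0,0,0],"dp":[4.0,0.6,-4.4],"jaw":0},{"rotation":[0,0,0],"dp":[4.0,0.6,-4.4],"jaw":0},{"rotation":[0,0,0],"dp":[3.0,0.5,-3.4],"jaw":0},{"rotation":[0,0,0],"dp":[0,0,0],"jaw":0}]'; python3 log.py
python3 - <<'E'
from rows import *
sF=stoneR(az(90),UP); rF=toolR(sF,TH); a=rows(tcp(np.array([.715,-.14,.22]),sF,TH),rF)
rows(tcp(np.array([.715,-.14,.125]),sF,TH),rF,1,a)
E
```

```text
clock: 6.45
position: [0.5136, -0.1454, 0.2639]
orientation: [0.299, 0.857, 0.141, -0.394]
contact_force: [0.1, -0.2, -4.2]
width: 0.619
finger_force: 74.7
q [0.746, 0.798, -0.692, 1.594, -0.002, 1.629, 0.932] t 6.45
13 x rot [0.132, 0.0009, -0.1115] dp cm [-1.39, -0.67, -1.19] mid [0.62, -0.21, 0.24]
2 x rot [0.0, -0.0, 0.0] dp cm [-3.64, -0.0, 3.05] mid [0.72, -0.14, 0.13]
```

```bash
python3 -m creep '[{"rotation":[0.132,0.001,-0.111],"dp":[-1.39,-0.67,-1.19],"jaw":0},{"rotation":[0.132,0.001,-0.111],"dp":[-1.39,-0.67,-1.19],"jaw":0},{"rotation":[0.132,0.001,-0.111],"dp":[-1.39,-0.67,-1.19],"jaw":0},{"rotation":[0.132,0.001,-0.111],"dp":[-1.39,-0.67,-1.19],"jaw":0},{"rotation":[0.132,0.001,-0.111],"dp":[-1.39,-0.67,-1.19],"jaw":0},{"rotation":[0.132,0.001,-0.111],"dp":[-1.39,-0.67,-1.19],"jaw":0},{"rotation":[0.132,0.001,-0.111],"dp":[-1.39,-0.67,-1.19],"jaw":0},{"rotation":[0.132,0.001,-0.111],"dp":[-1.39,-0.67,-1.19],"jaw":0},{"rotation":[0.132,0.001,-0.111],"dp":[-1.39,-0.67,-1.19],"jaw":0},{"rotation":[0.132,0.001,-0.111],"dp":[-1.39,-0.67,-1.19],"jaw":0},{"rotation":[0.132,0.001,-0.111],"dp":[-1.39,-0.67,-1.19],"jaw":0}]'; python3 log.py
python3 - <<'E'
from rows import *
sF=stoneR(az(90),UP); rF=toolR(sF,TH); a=rows(tcp(np.array([.715,-.14,.22]),sF,TH),rF)
rows(tcp(np.array([.715,-.14,.125]),sF,TH),rF,1,a)
E
```

```text
clock: 7.82
position: [0.6897, -0.175, 0.224]
orientation: [-0.525, 0.739, -0.239, -0.348]
contact_force: [-1.1, -1.0, -4.3]
width: 0.62
finger_force: 75.1
q [0.39, 0.947, -0.894, 1.549, 1.204, 1.841, 2.03] t 7.83
2 x rot [0.1346, 0.001, -0.1049] dp cm [-1.07, -0.83, -1.5] mid [0.71, -0.14, 0.23]
2 x rot [0.0, -0.0, 0.0] dp cm [-3.64, -0.0, 3.05] mid [0.72, -0.14, 0.13]
```

```bash
python3 -m creep '[{"rotation":[0.134,0.001,-0.105],"dp":[-1.07,-0.83,-1.5],"jaw":0},{"rotation":[0.134,0.001,-0.105],"dp":[-1.07,-0.83,-1.5],"jaw":0},{"rotation":[0,0,0],"dp":[-2.43,0,2.03],"jaw":0},{"rotation":[0,0,0],"dp":[-2.43,0,2.03],"jaw":0},{"rotation":[0,0,0],"dp":[-2.43,0,2.03],"jaw":0},{"rotation":[0,0,0],"dp":[0,0,0],"jaw":0},{"rotation":[0,0,0],"dp":[0,0,0],"jaw":0}]'; python3 log.py
python3 - <<'E'
from rows import *
from h import *
s=arm.state(); r=R.from_quat(s["orientation"]); sF=stoneR(az(90),UP); rF=toolR(sF,TH)
print("err", (r.inv()*rF).as_rotvec().round(3), (tcp(np.array([.715,-.14,.125]),sF,TH)-s["position"]).round(4))
p,d=get_image("side"); cv2.imwrite("pics/f.png",cv2.resize(cv2.convertScaleAbs(p[90:270,150:370,::-1],alpha=1.5),(733,600)))
E
```

```text
clock: 8.7
position: [0.7155, -0.1446, 0.1351]
orientation: [-0.638, 0.643, -0.299, -0.3]
contact_force: [0.8, 0.5, -2.6]
width: 0.62
finger_force: 75.1
q [0.35, 1.027, -0.89, 1.693, 1.444, 1.688, 2.057] t 8.7
err [ 0.004 -0.002 -0.007] [-0.0005  0.0008 -0.0033]
```

View pics/f.png

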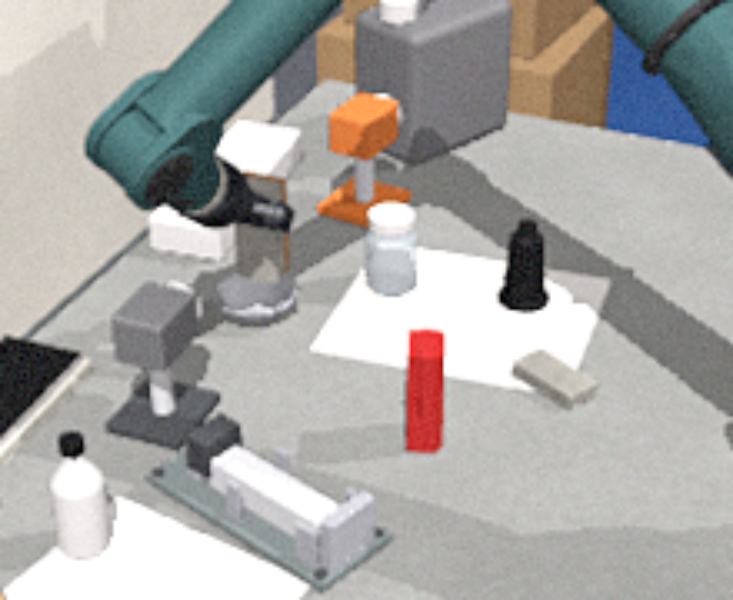

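The picture shows the stone at (265,230), held above the dish and facing the grey camera at (155,325). I'll hold it there for a second and work out the turn to the back.

```bash
python3 -m creep '[{"rotation":[0,0,0],"dp":[0,0,0],"jaw":0},{"rotation":[0,0,0],"dp":[0,0,0],"jaw":0},{"rotation":[0,0,0],"dp":[0,0,0],"jaw":0},{"rotation":[0,0,0],"dp":[0,0,0],"jaw":0},{"rotation":[0,0,0],"dp":[0,0,0],"jaw":0},{"rotation":[0,0,0],"dp":[0,0,0],"jaw":0}]'
python3 - <<'E'
from rows import *
s=arm.state();q=np.array(s["q"])
s0=stoneR(az(0),UP); r0=toolR(s0,TH); a=rows(tcp(np.array([.62,-.14,.18]),s0,TH),r0)
print(path(q,*a))
sB=stoneR(az(-90),UP); rB=toolR(sB,TH);b=rows(tcp(np.array([.715,-.14,.125]),sB,TH),rB,1,a)
E
```

```text
clock: 9.5
position: [0.7157, -0.1447, 0.1356]
orientation: [-0.637, 0.644, -0.3, -0.3]
contact_force: [-0.0, 0.7, -3.7]
width: 0.62
finger_force: 75.1
9 x rot [-0.1333, 0.0001, 0.1112] dp cm [0.92, 0.97, 0.21] mid [0.66, -0.16, 0.16]
(array([ 0.50332282,  1.0461879 , -0.79517597,  1.32298917,  0.45589006,
        1.90465643,  1.20272446]), np.float64(9.606964820118484e-07), np.float64(0.03395848505680876), np.float64(1.5627498232233155))
9 x rot [-0.1337, -0.0, 0.1122] dp cm [-1.05, 0.82, -0.3] mid [0.67, -0.12, 0.16]
```

```bash
python3 -m creep '[{"rotation":[-0.133,0,0.111],"dp":[0.92,0.97,0.21],"jaw":0},{"rotation":[-0.133,0,0.111],"dp":[0.92,0.97,0.21],"jaw":0},{"rotation":[-0.133,0,0.111],"dp":[0.92,0.97,0.21],"jaw":0},{"rotation":[-0.133,0,0.111],"dp":[0.92,0.97,0.21],"jaw":0},{"rotation":[-0.133,0,0.111],"dp":[0.92,0.97,0.21],"jaw":0},{"rotation":[-0.133,0,0.111],"dp":[0.92,0.97,0.21],"jaw":0},{"rotation":[-0.133,0,0.111],"dp":[0.92,0.97,0.21],"jaw":0},{"rotation":[-0.133,0,0.111],"dp":[0.92,0.97,0.21],"jaw":0},{"rotation":[-0.133,0,0.111],"dp":[0.92,0.97,0.21],"jaw":0},{"rotation":[0,0,0],"dp":[0,0,0],"jaw":0}]'; python3 log.py
python3 - <<'E'
from rows import *
sB=stoneR(az(-90),UP); rB=toolR(sB,TH);b=rows(tcp(np.array([.715,-.14,.125]),sB,TH),rB)
E
```

```text
clock: 10.75
position: [0.6161, -0.1442, 0.1867]
orientation: [-0.0, 0.907, -0.002, -0.422]
contact_force: [0.5, 0.1, -4.7]
width: 0.62
finger_force: 75.4
q [0.511, 1.049, -0.805, 1.323, 0.468, 1.909, 1.2] t 10.75
9 x rot [-0.134, 0.0005, 0.1122] dp cm [-1.03, 0.86, -0.27] mid [0.67, -0.12, 0.16]
```

```bash
python3 -m creep '[{"rotation":[-0.134,0,0.112],"dp":[-1.03,0.86,-0.27],"jaw":0},{"rotation":[-0.134,0,0.112],"dp":[-1.03,0.86,-0.27],"jaw":0},{"rotation":[-0.134,0,0.112],"dp":[-1.03,0.86,-0.27],"jaw":0},{"rotation":[-0.134,0,0.112],"dp":[-1.03,0.86,-0.27],"jaw":0},{"rotation":[-0.134,0,0.112],"dp":[-1.03,0.86,-0.27],"jaw":0},{"rotation":[-0.134,0,0.112],"dp":[-1.03,0.86,-0.27],"jaw":0},{"rotation":[-0.134,0,0.112],"dp":[-1.03,0.86,-0.27],"jaw":0},{"rotation":[-0.134,0,0.112],"dp":[-1.03,0.86,-0.27],"jaw":0},{"rotation":[-0.134,0,0.112],"dp":[-1.03,0.86,-0.27],"jaw":0},{"rotation":[0,0,0],"dp":[0,0,0],"jaw":0}]'; python3 log.py
python3 -m creep '[{"rotation":[0,0,0],"dp":[0,0,0],"jaw":0},{"rotation":[0,0,0],"dp":[0,0,0],"jaw":0},{"rotation":[0,0,0],"dp":[0,0,0],"jaw":0},{"rotation":[0,0,0],"dp":[0,0,0],"jaw":0},{"rotation":[0,0,0],"dp":[0,0,0],"jaw":0},{"rotation":[0,0,0],"dp":[0,0,0],"jaw":0},{"rotation":[0,0,0],"dp":[0,0,0],"jaw":0},{"rotation":[0,0,0],"dp":[0,0,0],"jaw":0}]'
cat > t2.py <<'E'
from rows import *
# holder geometry from first top/side depth
from h import *
for n in ("top","side"):
    W=cloud(n,np.load(n+"_d.npy"))
    m=(abs(W[...,0]-.55)<.14)&(abs(W[...,1]-.17)<.1)
    for z0,z1,nm in ((.006,.018,"base"),(.038,.049,"bed"),(.060,.075,"top")):
        q=W[m&(W[...,2]>z0)&(W[...,2]<z1)]
        for a in ((161,162,163,164) if nm=="base" else (162.5,)):
            ex=az(a);ey=np.cross(UP,ex); u=q@ex;v=q@ey
            print(n,nm,a,len(q),"u",np.percentile(u,[.5,5,50,95,99.5]).round(4),"v",np.percentile(v,[.5,5,50,95,99.5]).round(4))
s=arm.state();q=np.array(s["q"])
sB=stoneR(az(-90),UP); rB=toolR(sB,TH); print((R.from_quat(s["orientation"]).inv()*rB).as_rotvec().round(3),s["position"])
sP=stoneR(UP,az(162.5)); rP=toolR(sP,TH); tP=tcp(np.array([.55,.17,.064]),sP,TH)
for zz in (.25,.35):
  print(path(q,tP+[0,0,zz],rP,40), path(path(q,tP+[0,0,zz],rP,40)[0],tP,rP,20))
sM=stoneR(az(180),UP)
print((R.from_quat(s["orientation"]).inv()*rP).as_rotvec())
E
python3 t2.py
```

```text
clock: 12.0
position: [0.7118, -0.1337, 0.1292]
orientation: [0.639, 0.644, 0.297, -0.3]
contact_force: [-0.3, -0.5, -4.0]
width: 0.621
finger_force: 75.8
q [0.805, 1.033, -0.717, 1.493, -0.254, 1.066, 0.454] t 12.0
clock: 13.0
position: [0.7148, -0.1321, 0.1315]
orientation: [0.639, 0.642, 0.3, -0.299]
contact_force: [0.1, 0.1, -4.2]
width: 0.619
finger_force: 75.8
top base 161 1268 u [-0.6219 -0.6046 -0.4805 -0.3565 -0.3368] v [-0.3948 -0.3895 -0.3219 -0.2948 -0.2911]
top base 162 1268 u [-0.627  -0.6102 -0.4864 -0.3623 -0.3423] v [-0.385  -0.3815 -0.3138 -0.2865 -0.2819]
top base 163 1268 u [-0.632  -0.6157 -0.4923 -0.3683 -0.3477] v [-0.3774 -0.3733 -0.3055 -0.2782 -0.2715]
top base 164 1268 u [-0.6368 -0.6209 -0.4979 -0.3736 -0.3532] v [-0.3708 -0.3651 -0.2971 -0.2695 -0.2605]
top bed 162.5 609 u [-0.5679 -0.5246 -0.4457 -0.3695 -0.363 ] v [-0.4573 -0.3478 -0.3304 -0.3128 -0.2937]
top top 162.5 256 u [-0.574  -0.5533 -0.5298 -0.3493 -0.3473] v [-0.4582 -0.3584 -0.3315 -0.306  -0.3012]
side base 161 703 u [-0.6204 -0.5891 -0.4571 -0.3403 -0.3357] v [-0.4486 -0.3955 -0.3772 -0.297
[... 783 characters left out ...]
float64(1.9266917291055046)) (array([-0.42433586,  0.76606174, -0.32579471,  2.37805214,  2.04069054,
        0.87874503, -1.38027428]), np.float64(2.447658804927529e-06), np.float64(0.055529430208991704), np.float64(1.890341396012879e-05))
(array([-0.10229627,  0.12361792, -0.61842787,  2.10816319,  1.00462873,
        0.79407169, -0.12535216]), np.float64(3.8023691918626768e-06), np.float64(0.052229947308349955), np.float64(1.9266917291055046)) (array([-0.26465592,  0.80851338, -0.54383515,  2.37109764,  1.98870849,
        1.01609834, -1.27790663]), np.float64(3.337182771376815e-06), np.float64(0.06849786484359333), np.float64(1.3889446887651872e-05))
[ 0.12469001 -1.33936977 -1.37937741]
```

```bash
python3 - <<'E'
from rows import *
s=arm.state();r=R.from_quat(s["orientation"]); t=np.array(s["position"])
a=rows(t+[-.02,0,.13],r)
ex=az(162.5);ey=np.cross(UP,ex)
o=ex*-.433+ey*-.331; print("origin",o)
mid=o+ex*(.010-.015)+UP*.064; sP=stoneR(UP,ex); rP=toolR(sP,TH); tP=tcp(mid,sP,TH); print(tP)
b=rows(tP+[0,0,.22],rP,12,a)
A,B=a,b; 
E
```

```text
3 x rot [-0.0, 0.0, -0.0] dp cm [3.33, -0.65, -2.78] mid [0.7, -0.13, 0.22]
origin [ 0.51249306  0.1854747  -0.        ]
[0.51078966 0.18601178 0.06016978]
12 x rot [0.0104, -0.1116, -0.1149] dp cm [3.56, 0.2, 0.42] mid [0.63, 0.08, 0.35]
```

```bash
python3 -m creep '[{"rotation":[0,0,0],"dp":[3.3,-0.6,-2.8],"jaw":0},{"rotation":[0,0,0],"dp":[3.3,-0.6,-2.8],"jaw":0},{"rotation":[0,0,0],"dp":[3.3,-0.6,-2.8],"jaw":0},{"rotation":[0.01,-0.112,-0.115],"dp":[3.56,0.2,0.42],"jaw":0},{"rotation":[0.01,-0.112,-0.115],"dp":[3.56,0.2,0.42],"jaw":0},{"rotation":[0.01,-0.112,-0.115],"dp":[3.56,0.2,0.42],"jaw":0},{"rotation":[0.01,-0.112,-0.115],"dp":[3.56,0.2,0.42],"jaw":0},{"rotation":[0.01,-0.112,-0.115],"dp":[3.56,0.2,0.42],"jaw":0},{"rotation":[0.01,-0.112,-0.115],"dp":[3.56,0.2,0.42],"jaw":0}]'; python3 log.py
cat > t3.py <<'E'
from rows import *
s=arm.state(); q=np.array(s["q"])
ex=az(162.5);ey=np.cross(UP,ex);o=ex*-.433+ey*-.331
mid=o+ex*(.010-.015)+UP*.064; sP=stoneR(UP,ex); rP=toolR(sP,TH); tP=tcp(mid,sP,TH)
b=rows(tP+[0,0,.22],rP); x=path(q,*b); print(x); print(path(x[0],tP,rP))
E
python3 t3.py
```

```text
clock: 14.12
position: [0.6479, 0.0498, 0.3538]
orientation: [0.44, 0.887, 0.14, 0.024]
contact_force: [-0.7, 1.6, -3.8]
width: 0.621
finger_force: 75.6
q [0.507, 0.421, -0.764, 1.775, 0.124, 0.845, 0.397] t 14.12
6 x rot [0.0106, -0.1108, -0.1143] dp cm [3.55, 0.17, 0.42] mid [0.56, 0.15, 0.32]
(array([-0.28993174,  0.29336132, -0.54691902,  2.30159735,  1.37023629,
        0.77836058, -0.66192458]), np.float64(4.833354705378626e-06), np.float64(0.057032652622504676), np.float64(0.9574532462199028))
(array([-0.36161649,  0.80033604, -0.51453333,  2.41350256,  1.96201136,
        1.02429964, -1.36389314]), np.float64(1.3849680320318448e-06), np.float64(0.02944307832798343), np.float64(1.6642611130778908e-05))
```

```bash
python3 -m creep '[{"rotation":[0.0105,-0.111,-0.114],"dp":[3.55,0.17,0.42],"jaw":0},{"rotation":[0.0105,-0.111,-0.114],"dp":[3.55,0.17,0.42],"jaw":0},{"rotation":[0.0105,-0.111,-0.114],"dp":[3.55,0.17,0.42],"jaw":0},{"rotation":[0.0105,-0.111,-0.114],"dp":[3.55,0.17,0.42],"jaw":0},{"rotation":[0.0105,-0.111,-0.114],"dp":[3.55,0.17,0.42],"jaw":0},{"rotation":[0.0105,-0.111,-0.114],"dp":[3.55,0.17,0.42],"jaw":0},{"rotation":[0,0,0],"dp":[0,0,0],"jaw":0},{"rotation":[0,0,0],"dp":[0,0,0],"jaw":0}]'; python3 log.py;python3 t3.py
python3 - <<'E'
from rows import *
from h import *
s=arm.state(); p,d=get_image("wrist"); np.save("w2.npy",d); im=cv2.convertScaleAbs(p[:,:,::-1],alpha=1.4)
p2,d2=get_image("top"); im2=cv2.convertScaleAbs(p2[100:250,150:350,::-1],alpha=1.5)
cv2.imwrite("pics/w2.png",np.vstack([cv2.resize(im,(400,300)),cv2.resize(im2,(400,300))]))
T=np.eye(4);T[:3,:3]=R.from_quat(s["orientation"]).as_matrix();T[:3,3]=s["position"];T=T@np.array(get_calibration("wrist")["tool_from_camera"]);np.save("w2T.npy",T)
W=cloud("wrist",d,T)
ex=az(162.5);ey=np.cross(UP,ex)
m=(abs(W[...,0]-.55)<.16)&(abs(W[...,1]-.17)<.1)
for z0,z1 in ((.006,.018),(.04,.049),(.049,.056),(.061,.075)):
    q=W[m&(W[...,2]>z0)&(W[...,2]<z1)]
    if len(q)<20: print(len(q));continue
    u=q@ex;v=q@ey; print(z0,len(q),"u",np.percentile(u,[.5,5,50,95,99.5]).round(4),"v",np.percentile(v,[.5,5,50,95,99.5]).round(4))
E
```

```text
clock: 15.12
position: [0.5122, 0.1844, 0.2792]
orientation: [0.147, 0.929, -0.052, 0.336]
contact_force: [0.9, 0.4, -3.1]
width: 0.615
finger_force: 75.7
q [-0.329, 0.288, -0.492, 2.301, 1.362, 0.757, -0.659] t 15.12
1 x rot [-0.0023, -0.0041, -0.0074] dp cm [0.08, 0.11, -0.19] mid [0.51, 0.19, 0.28]
(array([-0.33289461,  0.28644033, -0.49421957,  2.30323311,  1.36548567,
        0.76039215, -0.65918033]), np.float64(1.1837135181422265e-08), np.float64(0.00013725305898054652), np.float64(0.00876720144951645))
(array([-0.38881989,  0.7918353 , -0.47715903,  2.41467326,  1.97008912,
        0.99960112, -1.37980718]), np.float64(1.3907393085345034e-06), np.float64(0.030006226290791416), np.float64(3.947498988113229e-08))
0.006 6177 u [-0.6472 -0.6269 -0.4766 -0.4212 -0.4169] v [-0.457  -0.3777 -0.3097 -0.2829 -0.2776]
0.04 3949 u [-0.5623 -0.5247 -0.4541 -0.4084 -0.4048] v [-0.457  -0.3478 -0.3309 -0.314  -0.2985]
0.049 314 u [-0.5765 -0.5636 -0.4855 -0.471  -0.4701] v [-0.4589 -0.4572 -0.3363 -0.295  -0.2939]
0.061 880 u [-0.5745 -0.5606 -0.5394 -0.5271 -0.5265] v [-0.4588 -0.457  -0.3317 -0.308  -0.3055]
```

View pics/w2.png

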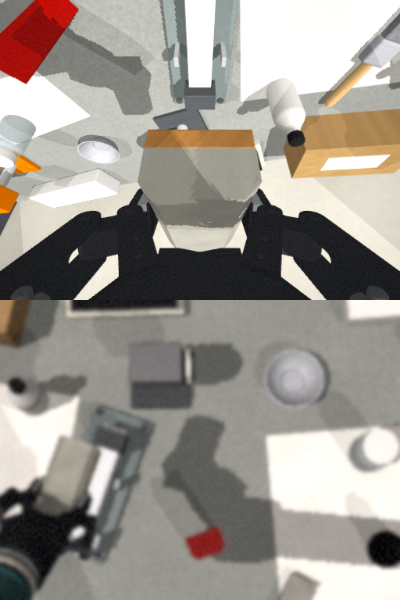

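```bash
python3 - <<'E'
from h import *
from plan import az,UP
W=cloud("wrist",np.load("w2.npy"),np.load("w2T.npy")); Wt=cloud("top",np.load("top_d.npy"))
ex=az(162.5);ey=np.cross(UP,ex)
for W,uu in((W,(-.52,-.41)),(Wt,(-.52,-.37))):
    q=W[(W[...,2]>.04)&(W[...,2]<.0495)]; u=q@ex;v=q@ey
    m=(u>uu[0])&(u<uu[1])&(abs(v+.331)<.022);u,v=u[m],v[m]
    b=np.arange(uu[0],uu[1],.012);i=np.digitize(u,b)
    for f in(lambda x:np.percentile(x,3),lambda x:np.percentile(x,97)):
        k=[j for j in range(1,len(b)) if (i==j).sum()>8]
        c=np.polyfit(b[np.array(k)-1]+.006,[f(v[i==j]) for j in k],1); print(len(u),"slope deg",np.degrees(c[0]),"v at -.44",np.polyval(c,-.44),"z",np.median(q[m][:,2]))
E
```

```text
3324 slope deg -0.06807805237634644 v at -.44 -0.34756717352908656 z 0.044997041944205285
3324 slope deg -0.29067075777392554 v at -.44 -0.3139630441123884 z 0.044997041944205285
488 slope deg -0.6726362472600118 v at -.44 -0.3469859205618328 z 0.04353817514974612
488 slope deg -0.5386872289913898 v at -.44 -0.3135556050445177 z 0.04353817514974612
```

```bash
python3 - <<'E'
from rows import *
from h import *
s=arm.state(); r=R.from_quat(s["orientation"]); t=np.array(s["position"])
ex=az(162.2);ey=np.cross(UP,ex)
z=r.apply([0,0,1]); y=r.apply([0,1,0]); print("tool pitch th",np.degrees(np.arcsin(-z[2])),"y az",np.degrees(np.arctan2(y[1],y[0])),y[2])
p,d=get_image("wrist"); p2,d2=get_image("top"); W=cloud("top",d2)
l=W-t; u=l@ex;v=l@ey; m=(abs(v)<.026)&(u>-.085)&(u<-.005)&(l[...,2]>-.01)&(l[...,2]<.05); q=W[m]
A=np.c_[q@ex,q@ey,np.ones(len(q))]; c=np.linalg.lstsq(A,q[:,2],rcond=None)[0]; print("face slopes",c[:2],"n",len(q),"z mean rel tcp",(q[:,2]-t[2]).mean())
m2=(abs(v)<.05)&(u>-.12)&(u<.0)&(l[...,2]>-.012)&(l[...,2]<.05)
print("u min",np.percentile(u[m2],[.5,2]),"v",np.percentile(v[m2&(u<-.03)],[1,50,99]))
# rows down, using measured grasp offset
o=az(162.5)*-.438+np.cross(UP,az(162.5))*-.3306
sP=stoneR(UP,ex); rP=toolR(sP,np.radians(49.8)); off=sP.apply([-.002,0,.0098])
for h in (.09,.066):
    a=rows(o+UP*h+off,rP); print(a[0])
E
```

```text
tool pitch th 50.12692726083866 y az 71.90733009827102 0.004460978689049849
face slopes [ 3.48598847e-06 -6.86730564e-03] n 492 z mean rel tcp 0.017888018703634916
u min [-0.06740963 -0.06653137] v [-0.02576871  0.00429226  0.02793374]
4 x rot [-0.0001, -0.0013, -0.0018] dp cm [3.22, 0.03, 3.57] mid [0.51, 0.19, 0.14]
[0.50781049 0.1865855  0.088     ]
4 x rot [-0.0001, -0.0013, -0.0018] dp cm [3.61, 0.03, 4.03] mid [0.51, 0.19, 0.12]
[0.50781049 0.1865855  0.064     ]
```

```bash
python3 -m creep '[{"rotation":[0,-0.001,-0.002],"dp":[3.2,0.03,3.57],"jaw":0},{"rotation":[0,-0.001,-0.002],"dp":[3.2,0.03,3.57],"jaw":0},{"rotation":[0,-0.001,-0.002],"dp":[3.2,0.03,3.57],"jaw":0},{"rotation":[0,-0.001,-0.002],"dp":[3.2,0.03,3.57],"jaw":0},{"rotation":[0,0,0],"dp":[0,0,0],"jaw":0},{"rotation":[0,0,0],"dp":[0,0,0],"jaw":0}]'; python3 log.py
cat > t4.py <<'E'
from rows import *
ex=az(162.2);o=az(162.5)*-.438+np.cross(UP,az(162.5))*-.3306
sP=stoneR(UP,ex); rP=toolR(sP,np.radians(49.8)); off=sP.apply([-.002,0,.0098])
a=rows(o+UP*.0655+off,rP); print(a[0]); print((a[0]-arm.state()["position"]).round(4))
E
python3 t4.py
```

```text
clock: 16.08
position: [0.5086, 0.187, 0.0894]
orientation: [0.144, 0.928, -0.053, 0.34]
contact_force: [0.4, 0.4, -3.0]
width: 0.62
finger_force: 75.7
q [-0.412, 0.716, -0.457, 2.417, 1.912, 0.947, -1.332] t 16.07
1 x rot [0.0013, 0.0008, 0.0026] dp cm [1.72, -0.06, 1.93] mid [0.51, 0.19, 0.06]
[0.50781049 0.1865855  0.0635    ]
[-0.0008 -0.0004 -0.0259]
```

```bash
python3 -m creep '[{"rotation":[0,0,0.001],"dp":[0.5,-0.02,0.56],"jaw":0},{"rotation":[0,0,0.001],"dp":[0.5,-0.02,0.56],"jaw":0},{"rotation":[0,0,0],"dp":[0.36,-0.01,0.4],"jaw":0},{"rotation":[0,0,0],"dp":[0.3,0,0.35],"jaw":0},{"rotation":[0,0,0],"dp":[0,0,0],"jaw":0},{"rotation":[0,0,0],"dp":[0,0,0],"jaw":0}]'; python3 t4.py
```

```text
clock: 16.82
position: [0.5064, 0.1867, 0.0626]
orientation: [0.144, 0.928, -0.053, 0.339]
contact_force: [0.6, -0.4, -3.9]
width: 0.62
finger_force: 75.8
1 x rot [0.0009, -0.0018, 0.0032] dp cm [-0.16, 0.03, 0.02] mid [0.51, 0.19, 0.06]
[0.50781049 0.1865855  0.0635    ]
[ 0.0014 -0.0001  0.0009]
```

```bash
python3 -m creep '[{"rotation":[0,0,0],"dp":[0.09,0,0.11],"jaw":0},{"rotation":[0,0,0],"dp":[0,0,0],"jaw":0},{"rotation":[0,0,0],"dp":[0,0,0],"jaw":0}]'; python3 -m creep '[{"rotation":[0,0,0],"dp":[0.07,0,0.08],"jaw":0},{"rotation":[0,0,0],"dp":[0,0,0],"jaw":0},{"rotation":[0,0,0],"dp":[0,0,0],"jaw":0}]'
```

```text
clock: 17.2
position: [0.5064, 0.1867, 0.0624]
orientation: [0.143, 0.928, -0.053, 0.34]
contact_force: [-3.4, 1.0, 5.5]
width: 0.624
finger_force: 76.9
clock: 17.58
position: [0.5065, 0.1867, 0.0624]
orientation: [0.143, 0.928, -0.053, 0.341]
contact_force: [-6.8, 1.3, 12.7]
width: 0.622
finger_force: 78.1
```

```bash
python3 -m creep '[{"rotation":[0,0,0],"dp":[-0.06,0,-0.07],"jaw":0},{"rotation":[0,0,0],"dp":[0,0,0],"jaw":1},{"rotation":[0,0,0],"dp":[0,0,0],"jaw":1},{"rotation":[0,0,0],"dp":[0,0,0],"jaw":1},{"rotation":[0,0,0],"dp":[0,0,0],"jaw":1},{"rotation":[0,0,0],"dp":[0,0,0],"jaw":1},{"rotation":[0,0,0],"dp":[0,0,-1.5],"jaw":1},{"rotation":[0,0,0],"dp":[0,0,-5],"jaw":1},{"rotation":[0,0,0],"dp":[0,0,-5],"jaw":1},{"rotation":[0,0,0],"dp":[0,0,-5],"jaw":1},{"rotation":[0,0,0],"dp":[0,0,0],"jaw":1}]';python3 log.py
python3 - <<'E'
from rows import *
from h import *
s=arm.state(); p,d=get_image("wrist"); im=cv2.convertScaleAbs(p[:,:,::-1],alpha=1.4); cv2.imwrite("pics/w3.png",im)
T=np.eye(4);T[:3,:3]=R.from_quat(s["orientation"]).as_matrix();T[:3,3]=s["position"]
W=cloud("wrist",d,T@np.array(get_calibration("wrist")["tool_from_camera"]))
ex=az(162.5);ey=np.cross(UP,ex); m=(abs(W[...,0]-.55)<.16)&(abs(W[...,1]-.18)<.07)
for z0,z1 in ((.061,.0705),(.0785,.09)):
    q=W[m&(W[...,2]>z0)&(W[...,2]<z1)]
    u=q@ex;v=q@ey; print(z0,len(q),"u",np.percentile(u,[.5,5,50,95,99.5]).round(4),"v",np.percentile(v,[.5,5,50,95,99.5]).round(4),"z",np.median(q[:,2]))
    print(cv2.minAreaRect((q[:,:2]*1000).astype(np.float32)))
E
```

```text
clock: 18.95
position: [0.4036, 0.2212, 0.1903]
orientation: [0.142, 0.928, -0.05, 0.34]
contact_force: [0.6, 0.4, -0.2]
width: 1.001
finger_force: 0.0
q [-0.572, 0.451, -0.577, 2.488, 1.508, 0.929, -1.193] t 18.95
0.061 1965 u [-0.5552 -0.5473 -0.3616 -0.3496 -0.349 ] v [-0.361  -0.3569 -0.3317 -0.3059 -0.3023] z 0.06691730866767834
((530.8298950195312, 179.7037353515625), (59.892215728759766, 206.8909912109375), 72.16816711425781)
0.0785 2787 u [-0.4945 -0.4857 -0.4179 -0.3766 -0.3755] v [-0.3535 -0.351  -0.3306 -0.31   -0.3075] z 0.08287391509622216
((514.7984008789062, 184.32192993164062), (47.48173141479492, 121.28612518310547), 72.64401245117188)
```

View pics/w3.png

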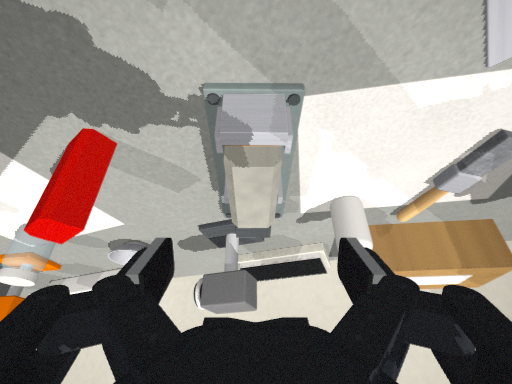

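The wrist picture shows the stone at (252,180) lying along the bed, with the jaw behind it at (250,230). The measured top height is 83 mm, it is centred, and it sits 11 mm short of the clamped place. Next I'll pinch the jaw with the tool pointing down.

```bash
cat > t5.py <<'E'
from rows import *
s=arm.state();q=np.array(s["q"])
ex=az(162.5);ey=np.cross(UP,ex); J=ex*-.543+ey*-.3306
y=az(72.2);z=-UP; r=R.from_matrix(np.c_[np.cross(y,z),y,z])
a=rows(J+UP*.15,r); print(a[0]); x=path(q,*a); print(x); b=rows(J+UP*.058,r,3,a); print(path(x[0],*b))
E
python3 t5.py
```

```text
4 x rot [0.001, 0.1754, 0.0013] dp cm [-4.73, -0.02, 3.32] mid [0.57, 0.17, 0.17]
[0.61728164 0.15201557 0.15      ]
(array([ 0.20884897,  0.71943727, -0.78605428,  1.862911  ,  0.67192802,
        0.84659471,  0.33845638]), np.float64(3.13281274459149e-06), np.float64(0.0674290877212177), np.float64(0.7018295608376772))
3 x rot [0.0, 0.0, -0.0] dp cm [-0.0, 0.0, 3.07] mid [0.62, 0.15, 0.09]
(array([ 0.14231431,  0.82770565, -0.68403341,  1.90069254,  0.79640434,
        0.70884807,  0.23839887]), np.float64(4.7161187656573744e-07), np.float64(0.004694032028365713), np.float64(1.0960802508066236e-05))
```

```bash
python3 -m creep '[{"rotation":[0,0,0],"dp":[0,0,-2],"jaw":1},{"rotation":[0,0.1,0],"dp":[-2.75,0,1.7],"jaw":1},{"rotation":[0,0.1,0],"dp":[-2.75,0,1.7],"jaw":1},{"rotation":[0,0.1,0],"dp":[-2.75,0,1.7],"jaw":1},{"rotation":[0,0.1,0],"dp":[-2.75,0,1.7],"jaw":1},{"rotation":[0,0,0],"dp":[0,0,0],"jaw":1}]';python3 log.py; python3 t5.py
```

```text
clock: 19.75
position: [0.5186, 0.1797, 0.2009]
orientation: [0.157, 0.976, -0.025, 0.149]
contact_force: [1.1, 0.2, 0.2]
width: 0.996
finger_force: 0.0
q [-0.095, 0.429, -0.572, 2.177, 0.912, 0.608, -0.121] t 19.75
2 x rot [-0.002, 0.1513, -0.0043] dp cm [-4.43, 0.23, 3.64] mid [0.62, 0.15, 0.15]
[0.61728164 0.15201557 0.15      ]
(array([ 0.17020214,  0.69762913, -0.72104182,  1.86456462,  0.62018609,
        0.81789257,  0.38329139]), np.float64(1.2609719600746774e-06), np.float64(0.02155335002155863), np.float64(0.3026817784237702))
3 x rot [0.0, 0.0, -0.0] dp cm [-0.0, 0.0, 3.07] mid [0.62, 0.15, 0.09]
(array([ 0.10343212,  0.80789172, -0.62101424,  1.90243197,  0.73854497,
        0.67480517,  0.28641777]), np.float64(4.7558038945693294e-07), np.float64(0.004857512448512291), np.float64(4.403021367983117e-06))
```

```bash
python3 -m creep '[{"rotation":[-0.001,0.1,-0.003],"dp":[-2.95,0.15,2.43],"jaw":1},{"rotation":[-0.001,0.1,-0.003],"dp":[-2.95,0.15,2.43],"jaw":1},{"rotation":[-0.001,0.1,-0.003],"dp":[-2.95,0.15,2.43],"jaw":1},{"rotation":[0,0,0],"dp":[0,0,0],"jaw":1},{"rotation":[0,0,0],"dp":[0,0,0],"jaw":1}]';python3 log.py; python3 t5.py
python3 - <<'E'
from rows import *
from h import *
s=arm.state(); p,d=get_image("wrist")
T=np.eye(4);T[:3,:3]=R.from_quat(s["orientation"]).as_matrix();T[:3,3]=s["position"]
W=cloud("wrist",d,T@np.array(get_calibration("wrist")["tool_from_camera"]))
ex=az(162.5);ey=np.cross(UP,ex); m=(abs(W@ex+.55)<.06)&(abs(W@ey+.3306)<.04)
q=W[m&(W[...,2]>.061)&(W[...,2]<.0705)]
u=q@ex;v=q@ey; print(len(q),"u",np.percentile(u,[1,5,50,95,99]).round(4),"v",np.percentile(v,[1,5,50,95,99]).round(4),"z",np.median(q[:,2]))
E
```

```text
clock: 20.38
position: [0.6101, 0.1582, 0.1471]
orientation: [0.148, 0.989, -0.001, -0.0]
contact_force: [-0.5, 1.5, -0.9]
width: 1.0
finger_force: 0.0
q [0.146, 0.69, -0.701, 1.878, 0.61, 0.801, 0.388] t 20.38
1 x rot [-0.0022, -0.0001, 0.0126] dp cm [-0.87, -0.38, -0.29] mid [0.62, 0.15, 0.15]
[0.61728164 0.15201557 0.15      ]
(array([ 0.15788518,  0.69133748, -0.7007823 ,  1.86509591,  0.60390637,
        0.80953726,  0.39750234]), np.float64(3.7962436724504774e-08), np.float64(0.00044723252342393494), np.float64(0.012785172136582871))
3 x rot [0.0, 0.0, -0.0] dp cm [-0.0, 0.0, 3.07] mid [0.62, 0.15, 0.09]
(array([ 0.09124927,  0.80226495, -0.60159814,  1.90298193,  0.72013155,
        0.66489646,  0.30189895]), np.float64(4.7509708123552096e-07), np.float64(0.004906121924254436), np.float64(1.3094954761037206e-07))
2312 u [-0.5567 -0.5554 -0.5408 -0.5275 -0.5272] v [-0.3546 -0.3525 -0.3305 -0.3079 -0.3059] z 0.06786155013820765
```

```bash
python3 -m creep '[{"rotation":[-0.002,0,0.0126],"dp":[-0.87,-0.38,0],"jaw":1},{"rotation":[0,0,0],"dp":[0,0,2.2],"jaw":1},{"rotation":[0,0,0],"dp":[0,0,2.2],"jaw":1},{"rotation":[0,0,0],"dp":[0,0,2.2],"jaw":1},{"rotation":[0,0,0],"dp":[0,0,2.2],"jaw":1},{"rotation":[0,0,0],"dp":[0,0,0],"jaw":1},{"rotation":[0,0,0],"dp":[0,0,0],"jaw":1}]' 40;python3 log.py; python3 t5.py | tail -3
```

```text
clock: 21.3
position: [0.6196, 0.1525, 0.0608]
orientation: [0.155, 0.988, 0.001, 0.002]
contact_force: [0.2, 0.6, 0.2]
width: 1.0
finger_force: 0.0
q [0.093, 0.8, -0.604, 1.899, 0.718, 0.668, 0.305] t 21.3
3 x rot [0.0, 0.0, -0.0] dp cm [-0.0, 0.0, 3.07] mid [0.62, 0.15, 0.09]
(array([ 0.09111439,  0.80220412, -0.60138399,  1.90298803,  0.71992687,
        0.66478868,  0.30207154]), np.float64(4.750786225391968e-07), np.float64(0.0049066025906076005), np.float64(1.2723691584354133e-06))
```

```bash
python3 -m creep '[{"rotation":[0,0,0],"dp":[0,0,0],"jaw":0},{"rotation":[0,0,0],"dp":[0,0,0],"jaw":0},{"rotation":[0,0,0],"dp":[0,0,0],"jaw":0},{"rotation":[0,0,0],"dp":[0,0,0],"jaw":0},{"rotation":[0,0,0],"dp":[0,0,0],"jaw":0}]' 40
python3 - <<'E'
from rows import *
s=arm.state(); print("pull dir per 10mm, cm:",(R.from_quat(s["orientation"]).inv().apply(az(162.2))).round(3), "u",np.array(s["position"])@az(162.5))
E
```

```text
clock: 21.92
position: [0.6197, 0.1509, 0.0618]
orientation: [0.155, 0.988, -0.001, 0.002]
contact_force: [-1.5, -1.7, 5.8]
width: 0.573
finger_force: 42.7
pull dir per 10mm, cm: [ 1.    -0.001 -0.004] u -0.5456014369282356
```

```bash
python3 -m creep '[{"rotation":[0,0,0],"dp":[0.3,0,0],"jaw":0},{"rotation":[0,0,0],"dp":[0.5,0,0],"jaw":0},{"rotation":[0,0,0],"dp":[0.5,0,0],"jaw":0},{"rotation":[0,0,0],"dp":[0.5,0,0],"jaw":0},{"rotation":[0,0,0],"dp":[0.5,0,0],"jaw":0},{"rotation":[0,0,0],"dp":[0.5,0,0],"jaw":0},{"rotation":[0,0,0],"dp":[0.5,0,0],"jaw":0},{"rotation":[0,0,0],"dp":[0.4,0,0],"jaw":0},{"rotation":[0,0,0],"dp":[0,0,0],"jaw":0},{"rotation":[0,0,0],"dp":[0,0,0],"jaw":0}]'
python3 -m creep '[{"rotation":[0,0,0],"dp":[0.2,0,0],"jaw":0},{"rotation":[0,0,0],"dp":[0.2,0,0],"jaw":0},{"rotation":[0,0,0],"dp":[0,0,0],"jaw":0},{"rotation":[0,0,0],"dp":[0,0,0],"jaw":0}]'
python3 -c "
from rows import *
print(np.array(arm.state()['position'])@az(162.5))"
```

```text
clock: 23.18
position: [0.5861, 0.1618, 0.0618]
orientation: [0.155, 0.988, -0.0, 0.003]
contact_force: [1.8, -4.4, 6.5]
width: 0.573
finger_force: 42.9
clock: 23.68
position: [0.5829, 0.1628, 0.0618]
orientation: [0.156, 0.988, -0.0, 0.004]
contact_force: [2.5, -5.0, 6.4]
width: 0.573
finger_force: 42.8
-0.5069734167303612
```

```bash
for i in 1 ; do python3 -m creep '[{"rotation":[0,0,0],"dp":[0.2,0,0],"jaw":0},{"rotation":[0,0,0],"dp":[0.2,0,0],"jaw":0},{"rotation":[0,0,0],"dp":[0,0,0],"jaw":0},{"rotation":[0,0,0],"dp":[0,0,0],"jaw":0}]'; done
python3 -m creep '[{"rotation":[0,0,0],"dp":[0.15,0,0],"jaw":0},{"rotation":[0,0,0],"dp":[0,0,0],"jaw":0},{"rotation":[0,0,0],"dp":[0,0,0],"jaw":0}]'
python3 -c "
from rows import *
print(np.array(arm.state()['position'])@az(162.5))"
```

```text
clock: 24.18
position: [0.5799, 0.1638, 0.0618]
orientation: [0.156, 0.988, -0.0, 0.004]
contact_force: [4.2, -4.8, 5.0]
width: 0.571
finger_force: 42.7
clock: 24.55
position: [0.5799, 0.1637, 0.0619]
orientation: [0.156, 0.988, -0.0, 0.005]
contact_force: [7.2, -5.2, 2.3]
width: 0.576
finger_force: 42.5
-0.5038358442136173
```

```bash
python3 -m creep '[{"rotation":[0,0,0],"dp":[0.2,0,0],"jaw":0},{"rotation":[0,0,0],"dp":[0.2,0,0],"jaw":0},{"rotation":[0,0,0],"dp":[0,0,0],"jaw":0},{"rotation":[0,0,0],"dp":[0,0,0],"jaw":0}]'
python3 - <<'E'
from rows import *
from h import *
print(np.array(arm.state()['position'])@az(162.5))
for n in("side","top"):
    p,d=get_image(n); W=cloud(n,d); ex=az(162.2);ey=np.cross(UP,ex); m=(abs(W@ex+.43)<.1)&(abs(W@ey+.333)<.06)
    if n=="side": cv2.imwrite("pics/s9.png",cv2.resize(cv2.convertScaleAbs(p[170:280,170:320,::-1],alpha=1.5),(750,550),interpolation=cv2.INTER_CUBIC))
    for z0,z1 in((.061,.072),(.076,.09)):
        q=W[m&(W[...,2]>z0)&(W[...,2]<z1)]; print(n,z0,len(q),"u",np.percentile(q@ex,[1,5,50,95,99]).round(4),"z",np.median(q[:,2]))
E
```

```text
clock: 25.05
position: [0.5798, 0.1638, 0.0619]
orientation: [0.156, 0.988, 0.0, 0.008]
contact_force: [14.0, -7.8, -1.4]
width: 0.578
finger_force: 42.2
-0.5037205141414954
side 0.061 223 u [-0.5166 -0.5113 -0.3831 -0.3498 -0.348 ] z 0.06748026103325744
side 0.076 451 u [-0.5108 -0.4978 -0.4265 -0.3666 -0.3645] z 0.08329066890126191
top 0.061 113 u [-0.4385 -0.4278 -0.3549 -0.3462 -0.3453] z 0.06607207028386841
top 0.076 425 u [-0.4508 -0.4449 -0.4054 -0.3661 -0.3622] z 0.08103474511359265
```

View pics/s9.png

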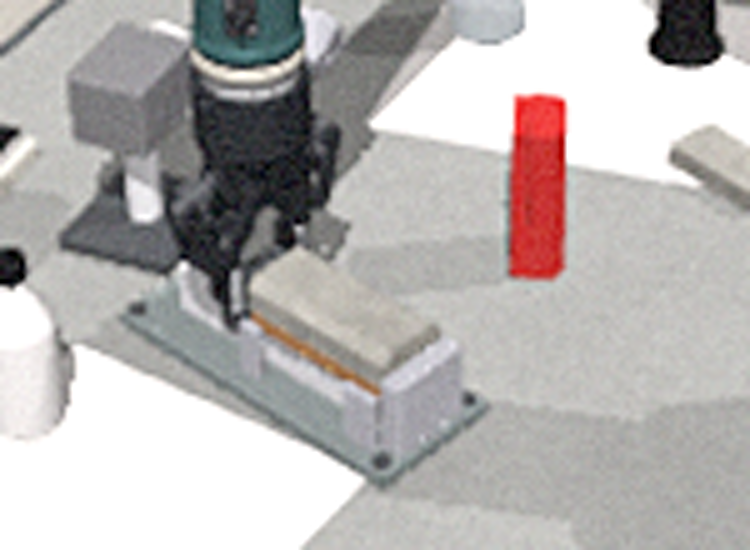

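The side picture shows the stone at (345,310) lying wood down against the stop at (420,380), with the jaw tight. The force is rising and nothing moves. I'll relax the pull, open, lift and check.

```bash
python3 -m creep '[{"rotation":[0,0,0],"dp":[-0.25,0,0],"jaw":0},{"rotation":[0,0,0],"dp":[0,0,0],"jaw":1},{"rotation":[0,0,0],"dp":[0,0,0],"jaw":1},{"rotation":[0,0,0],"dp":[0,0,0],"jaw":1},{"rotation":[0,0,0],"dp":[0,0,0],"jaw":1},{"rotation":[0,0,0],"dp":[0,0,-2],"jaw":1},{"rotation":[0,0,0],"dp":[0,0,-4],"jaw":1},{"rotation":[0,0,0],"dp":[0,0,-5],"jaw":1},{"rotation":[0,0,0],"dp":[0,0,-5],"jaw":1},{"rotation":[0,0,0],"dp":[0,0,0],"jaw":1},{"rotation":[0,0,0],"dp":[0,0,0],"jaw":1}]'
python3 - <<'E'
from rows import *
from h import *
s=arm.state(); p,d=get_image("wrist")
T=np.eye(4);T[:3,:3]=R.from_quat(s["orientation"]).as_matrix();T[:3,3]=s["position"]
W=cloud("wrist",d,T@np.array(get_calibration("wrist")["tool_from_camera"]))
ex=az(162.5);ey=np.cross(UP,ex); m=(abs(W@ex+.44)<.1)&(abs(W@ey+.3306)<.035)
for z0,z1 in((.061,.072),(.076,.09)):
    q=W[m&(W[...,2]>z0)&(W[...,2]<z1)]; print(z0,len(q),"u",np.percentile(q@ex,[1,5,50,95,99]).round(4),"v",np.percentile(q@ey,[1,50,99]).round(4),"z",np.median(q[:,2]),cv2.minAreaRect((q[:,:2]*1000).astype(np.float32)))
    g=q[(q@ex)<-.45]; print("jaw part u",np.percentile(g@ex,[1,50,99]).round(4) if len(g) else None)
E
```

```text
clock: 26.52
position: [0.5728, 0.1663, 0.2211]
orientation: [0.155, 0.988, 0.0, 0.002]
contact_force: [-0.2, -0.4, -0.3]
width: 1.003
finger_force: 0.0
0.061 2143 u [-0.5149 -0.5127 -0.4905 -0.3513 -0.3502] v [-0.3599 -0.3304 -0.3024] z 0.06743782592637287 ((512.1343994140625, 185.58169555664062), (59.6064338684082, 165.2958526611328), 72.3643569946289)
jaw part u [-0.515  -0.5019 -0.4895]
0.076 7276 u [-0.4845 -0.4786 -0.4204 -0.3712 -0.3672] v [-0.356  -0.3307 -0.3054] z 0.08264478527778665 ((505.60009765625, 187.32786560058594), (53.41932678222656, 119.88386535644531), 72.26111602783203)
jaw part u [-0.4855 -0.4675 -0.4504]
```

```bash
python3 -c "
from bench import arm
print(arm.sign_off())"
```

```text
the job is handed in; nothing more can be done
None
```

I held the stone up to the lens, working face first and then wooden back, laid it working face up in the holder, and clamped it against the stop. The last measurement before I handed it in had the jaw about 42 mm along and the stone's middle within about 2 mm of its clamped place; I saw no verdict.

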